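# Stack a bearing set on its stand

## Robot

A 6-joint arm with a two-finger parallel gripper is mounted at the origin on a cart in front of the work surface, level with it; the furniture and walls round the work are solid. World frame = base frame: x ahead of the robot, y to its left, z up, the work surface at z = 0. Lengths are in mm, angles in rad, forces in N, time in s.
With the tool pointing down it reaches from about 350 to 800 mm from the base axis. Payload 7.3 kg.
Tool frame: the origin (TCP) lies at the very end of the fingers, on their centre line; the grasp point (between the pads) lies 19 mm behind it (ctrl.tcp_to_grasp is the distance from the TCP to the grasp point, in mm); z points along the fingers, y is the line along which they close (so a half turn about z gives the same grasp; the last joint's range is limited). The gripper opens to 85 mm and grips with 20 to 120 N. Pads are 22 mm wide; open, the fingers measure 114 mm over their backs; the gripper's body (76 mm by 85 mm) begins 54 mm behind the grasp point. The pads swing forward as they close: fully open they stand 13 mm farther back than shut.
Start: joints at [1.047, 0.342, 1.524, -0, 1.275, -0.146], TCP at [193.647, 488.001, 231.322] pointing down, gripper open.
Joint ranges: [-2.53, 2.53], [-0.77, 2.02], [0.04, 2.7], [-1, 4.14], [0.28, 2.66], [-3.11, 3.11]. Speed limits (rad/s): [2.57, 2.57, 3.14, 3.14, 3.14, 3.14].

## Interface

Orientations are given as [roll, pitch, yaw] about the fixed x, y, z axes, in that order (R = Rz(yaw) Ry(pitch) Rx(roll)).
In Python, from plant import ctrl gives the robot as it stands.
- The arm moves only by the tool send_rows, never from a script. Its argument "increments" is a list of rows, each an object with "linear": the shift along the tool's x, y, z in m, a list of three; "yaw": the turn about the tool's z in degrees. A call has 1 to 10 rows; each row is the pose to reach, as a shift and turn from the pose commanded when the call began, along the tool's axes at that moment; what a row does not reach only later rows make up. A row lasts 1/12 s, in which the tool goes at most 41.7 mm and 7.16 degrees, less where a joint would pass 70% of its speed; a pose out of reach is approached as far as the arm can. A call with a gripper value outside its range is refused whole. "grip" is the opening in per cent of the stroke, from 0 (shut) to 100 (fully open), set as the call begins (left out, the last holds). The fingers move at their own pace and stop on an object; "force" is the grip in N (left out, the last holds). Time passes only in rows, so rows that repeat a pose let the fingers close. It gives the time, the measured TCP pose, the force and the opening at its end, in the units of the state.
- ctrl.get_state(): the state, without advancing time (a new reading comes with each control period).
- ctrl.grab_frame(name): name is "scene" or "top" or "wrist"; returns the picture (384x512x3 uint8, blue, green, red); there is no depth.
- ctrl.camera_info(name): a dict with "fx", "fy", "cx", "cy" (pixels), "world_to_cam" (4x4, takes a point from world to camera coordinates). Camera axes: x right, y down, z forward; pixel columns grow to the right and rows downward; lengths in mm; the calibration is good to about 2 mm. A picture is of the moment at which its call begins: read the wrist's pose just before it. camera_info takes no time and is no camera call; for the wrist camera it gives the pose at the moment of the call.
- ctrl.sign_off(): hands the job in, once; it reports no verdict.
The state is a dict: "time": time; "joint_pos": joint angles; "qd": joint speeds; "tau": joint torques, N m; "position": TCP position; "ee_rot": TCP orientation; "contact_force": force on the tool from outside, world axes, zero at the start; "ft_torque": the same for the moment, N m; "opening": opening from 0.0 (shut) to 1.0 (fully open).
Only numpy, scipy, OpenCV 4.12 (cv2) and the standard library are available. Lean on these libraries where they do the work, as an engineer would, in place of code of your own. Each camera call takes 0.05 s, during which the arm holds its last target. There are 200 camera calls.

## Task

Stack the bearing set on the post of the blue-footed stand, in this order from the bottom up: the brass sleeve, the small ball bearing, the red ring, and last the green cap over the end of the post, each sitting flat on the one below. Leave the large bearing and the blue tin where they are, and let go of everything at the end.

Things in the scene. Friction and masses are not known exactly. Their poses are not given: they have to be found in the camera images.
- stand_blue: Stand with a blue foot: the target. Fixed. Round foot 80 mm across, 12 mm thick; in its middle an upright steel post 16 mm in diameter, from 58 mm above the bench tapering to 8 mm at its tip at 66 mm. Origin: centre of the foot's underside, on the bench; z up. Undersides in the finished stack, above the bench: sleeve 12, bearing 30, red ring 45, cap 57 mm.
- stand_yellow: Stand with a yellow foot, otherwise the same as the blue one; not wanted in this job. Fixed. Round foot 80 mm across, 12 mm thick; in its middle an upright steel post 16 mm in diameter, from 58 mm above the bench tapering to 8 mm at its tip at 66 mm. Origin: centre of the foot's underside, on the bench; z up.
- brass_sleeve: Plain brass sleeve (thick ring), 46 mm in diameter, 18 mm high. The hole, 22 mm, goes right through. Origin: centre of its underside; z up its axis. Starts loose, lying flat on the bench with this side up.
- ball_bearing: The small steel ball bearing, 52 mm in diameter, 15 mm high. The hole, about 24 mm, goes right through; either face may be up. Origin: centre of its underside; z up its axis. Starts loose, lying flat on the bench with this side up.
- red_ring: Red plastic distance ring, 48 mm in diameter, 12 mm high. The hole, 22 mm, goes right through. Origin: centre of its underside; z up its axis. Starts loose, lying flat on the bench with this side up.
- green_cap: Green round plastic cap, closed on top, 40 mm in diameter, 20 mm high; open below with a blind hole 24 mm wide and 15 mm deep, so that it slips over the end of the post. Origin: centre of its underside; z up its axis. Starts loose, lying flat on the bench with this side up.
- large_bearing: The large steel ball bearing, 72 mm in diameter, 18 mm high: not part of the set, loose, to be left where it is. Origin: centre of its underside.
- rivet_tin2: Low round tin with a blue label, 61 mm in diameter, 37 mm high: loose, to be left where it is. Origin: centre of its underside.
Mind the look-alikes: they are no part of the job. Of the things shaped like the green_cap, the green one is meant.

How it is judged (in metres and radians):
At the end, for the whole second after the job is handed in: On the blue stand, bottom up: brass sleeve, small bearing, red ring, green cap: undersides within 4 mm of 12, 30, 45 and 57 mm above the bench, axes within 8 mm of the post and 0.12 rad of upright, at rest. Large bearing and blue tin within 30 mm of their starts (z of brass_sleeve in the frame of stand_blue between 0.008 and 0.016 m and horizontal distance between each of brass_sleeve, ball_bearing, red_ring, green_cap and stand_blue below 0.008 m and angle between each of brass_sleeve, ball_bearing, red_ring, green_cap's own z axis and vertical below 0.12 rad and linear speed of each of brass_sleeve, ball_bearing, red_ring, green_cap below 0.01 m/s and z of ball_bearing in the frame of stand_blue between 0.026 and 0.034 m and z of red_ring in the frame of stand_blue between 0.041 and 0.049 m and z of green_cap in the frame of stand_blue between 0.053 and 0.061 m and distance of each of large_bearing, rivet_tin2 from where it was at the start of the episode below 0.03 m); the robot touches nothing.
It fails at once if the large bearing is shifted by more than 30 mm (distance of large_bearing from where it was at the start of the episode above 0.03 m).
It fails at once if the blue tin is shifted by more than 30 mm (distance of rivet_tin2 from where it was at the start of the episode above 0.03 m).
It also fails if it takes over 90 s, if anything falls off the work surface, if the arm or the gripper's body presses on something with over 40 N, if the wrist force passes 120 N, or if a joint passes its speed limit or range.

## Working session

There is one attempt and no reset: what is moved stays moved. The work goes in short steps, Python scripts to look and compute and a tool call to move; the robot and the scene stay as the last step left them, time stands still between calls to the robot, and variables do not carry over. Pictures are saved under pics/ and viewed, on a budget of 14 in all, crops included, one or two more only if the job needs it, and the job is handed in when it is done.

Besides the shell and the picture viewer there is one more tool, called after "Call:" as name(argument=value, ...) on one line, values as JSON. send_rows: Moves the arm, as the interface text tells. Its arguments: {"type":"object","properties":{"increments":{"type":"array","items":{"type":"object","properties":{"linear":{"type":"array","items":{"type":"number"}},"yaw":{"type":"number"}}}},"grip":{"type":"number"},"force":{"type":"number"}},"required":["increments"]}

```bash
mkdir -p pics; ls
python3 - <<'E'
from plant import ctrl
import cv2,numpy as np
s=ctrl.get_state();print(s)
for n in("top","scene"):
    im=ctrl.grab_frame(n);cv2.imwrite(f"pics/{n}0.png",im)
    c=ctrl.camera_info(n);print(n,c)
print(ctrl.tcp_to_grasp)
E
```

```text
pics
{'time': 0.0, 'joint_pos': array([ 1.04699210e+00,  3.42766392e-01,  1.52500345e+00,  4.08751517e-05,
        1.27542917e+00, -1.46043942e-01]), 'qd': array([-0.00019663, -0.00042314,  0.0002634 , -0.00059396,  0.00018884,
       -0.00048993]), 'tau': array([ 1.59369720e-03, -4.33691597e+01, -2.46002036e+01, -2.16439307e-04,
        7.99921341e-03,  9.00882014e-05]), 'position': array([193.42698306, 487.63662245, 230.60804358]), 'ee_rot': array([-3.14000908e+00, -2.72436112e-04,  2.76382023e+00]), 'contact_force': array([-0.43479706, -0.38109306,  0.37207242]), 'ft_torque': array([ 0.02949318, -0.01217079, -0.0321491 ]), 'opening': 0.9973168335921514}
top {'fx': 389.06930316102336, 'fy': 389.06930316102336, 'cx': 255.27197339564282, 'cy': 189.0833896182012, 'world_to_cam': array([[-1.21694765e-02, -9.99924502e-01,  1.70126744e-03,
         2.60732999e+00],
       [-9.89258011e-01,  1.17917615e-02, -1.45703612e-01,
         5.51903262e+02],
       [ 1.45672551e-01, -3.45612913e-03, -9.89326823e-01,
         7.93323583e+02],
       [ 0.00000000e+00,  0.00000000e+00,  0.00000000e+00,
         1.00000000e+00]])}
scene {'fx': 483.29666648398626, 'fy': 483.29666648398626, 'cx': 259.7665381368977, 'cy': 190.5900326995039, 'world_to_cam': array([[ 8.60344268e-01, -5.09440377e-01,  1.66806368e-02,
        -4.52419685e+02],
       [-3.91751759e-01, -6.81819442e-01, -6.17780551e-01,
         2.35467828e+02],
       [ 3.26095539e-01,  5.24969287e-01, -7.86173612e-01,
         8.65562530e+02],
       [ 0.00000000e+00,  0.00000000e+00,  0.00000000e+00,
         1.00000000e+00]])}
18.700000000000003
```

View pics/top0.png

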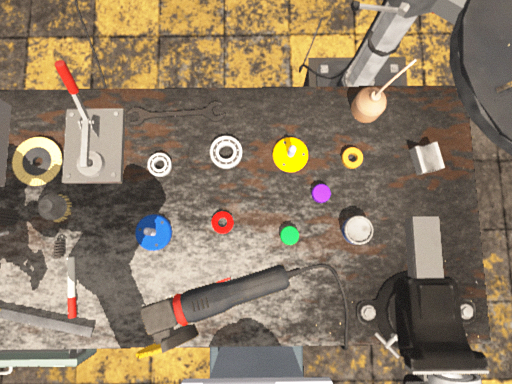

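View pics/scene0.png

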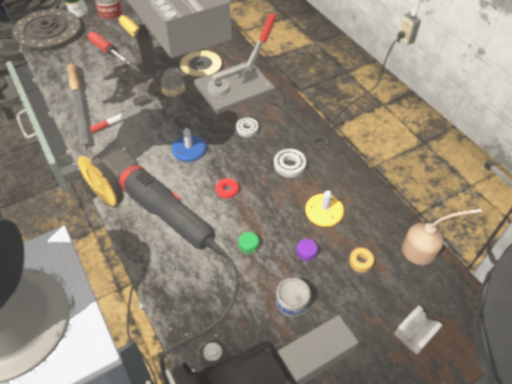

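Top view candidates:
- Brass sleeve: the small golden ring at (352,157). The ring at (37,160) is about 100 mm across, so it is a disc and not the sleeve.
- Green cap: (289,235). The purple one at (321,193) is the look-alike.
- Small bearing: (159,164). The one at (226,152) is the large bearing.
- Red ring: (222,222).
- Blue stand: (154,232). The stand at (290,155) is the yellow one.

I'll measure these and check them in one enlarged crop.

```bash
cat > h.py <<'E'
from plant import ctrl
import cv2,numpy as np
def ray(c,u,v,z):
    M=np.array(c["world_to_cam"]);R,t=M[:3,:3],M[:3,3]
    o=-R.T@t; d=R.T@np.array([(u-c["cx"])/c["fx"],(v-c["cy"])/c["fy"],1])
    return (o+d*(z-o[2])/d[2])
def proj(c,p):
    q=np.array(c["world_to_cam"])@np.append(p,1); return c["cx"]+c["fx"]*q[0]/q[2],c["cy"]+c["fy"]*q[1]/q[2]
def blob(im,lo,hi,near,r=25):
    """enclosing-circle/ellipse of the biggest colour blob within r px of near"""
    m=cv2.inRange(cv2.cvtColor(im,cv2.COLOR_BGR2HSV),np.array(lo),np.array(hi))
    w=np.zeros_like(m);cv2.circle(w,tuple(map(int,near)),int(r),255,-1);m&=w
    cs,_=cv2.findContours(m,cv2.RETR_EXTERNAL,cv2.CHAIN_APPROX_NONE)
    k=max(cs,key=cv2.contourArea);k=cv2.convexHull(k)
    mo=cv2.moments(k);return mo["m10"]/mo["m00"],mo["m01"]/mo["m00"],cv2.contourArea(k),cv2.boundingRect(k)
E
cat > m.py <<'E'
from h import *
im=cv2.imread("pics/top0.png");c=ctrl.camera_info("top")
T=dict(sleeve=([15,90,80],[32,255,255],(352,157),16,9),bearing=([0,0,120],[180,70,255],(159,164),17,8),red=([172,120,80],[180,255,255],(222,222),16,6),
 green=([50,100,50],[85,255,255],(289,235),16,12),blue=([100,120,60],[125,255,255],(154,232),26,6),yellow=([22,150,100],[34,255,255],(290,155),26,6),
 large=([0,0,120],[180,70,255],(226,152),22,9),tin=([0,0,100],[180,90,255],(357,230),22,30),purple=([130,80,50],[160,255,255],(321,193),16,12))
for n,(lo,hi,p,r,z) in T.items():
    try:
        u,v,a,b=blob(im,lo,hi,p,r);print(n,round(u,1),round(v,1),a,b,ray(c,u,v,z).round(1),"diam",round(2*np.sqrt(a/np.pi)*794/389,1))
    except Exception as e: print(n,e)
cv2.imwrite("pics/crop0.png",cv2.resize(im[125:260,130:380],None,fx=3,fy=3,interpolation=cv2.INTER_CUBIC))
E
python3 m.py
```

```text
sleeve 351.7 157.6 371.5 (341, 147, 23, 22) [ 625.7 -222.2    9. ] diam 44.4
bearing 159.7 164.7 628.0 (145, 152, 31, 28) [614.5 209.8   8. ] diam 57.7
red max() iterable argument is empty
green 289.1 235.0 269.5 (280, 226, 19, 19) [454.1 -76.6  12. ] diam 37.8
blue 153.2 231.8 999.0 (135, 214, 37, 36) [464.7 221.2   6. ] diam 72.8
yellow 290.1 154.4 935.0 (273, 137, 35, 35) [635.4 -83.9   6. ] diam 70.4
large 225.8 153.7 1146.5 (205, 135, 43, 39) [638.   61.4   9. ] diam 78.0
tin 358.8 231.1 1227.0 (335, 210, 44, 42) [ 460.1 -224.3   30. ] diam 80.7
purple 320.6 192.8 291.0 (311, 183, 20, 20) [ 546.  -148.7   12. ] diam 39.3
```

View pics/crop0.png

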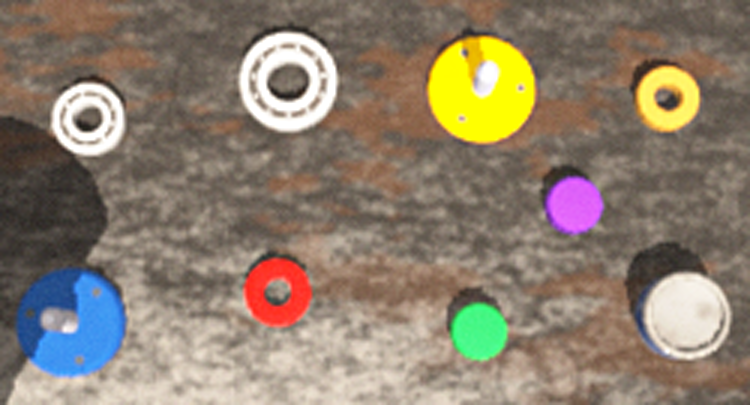

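The crop confirms them: the green cap is at (289,235) beside the purple look-alike, and the golden thick ring at (352,157) is the sleeve. The small bearing is at (159.5,164.5), the red ring at (222.7,222.3) and the blue stand at (153,232).

```bash
cat >> h.py <<'E'
from scipy.spatial.transform import Rotation as Ro
def tool(s=None):
    s=s or ctrl.get_state();return Ro.from_euler("xyz",s["ee_rot"]).as_matrix(),np.array(s["position"])
def shift(p):
    R,t=tool();return (R.T@(np.array(p)-t)).round(1)
E
python3 - <<'E'
from h import *
c=ctrl.camera_info("top");print("red",ray(c,222.7,222.3,9))
w=ctrl.camera_info("wrist");M=w["world_to_cam"];R,t=tool()
print("cam in tool",R.T@(-M[:3,:3].T@M[:3,3]-t),"cam axes in tool\n",(R.T@M[:3,:3].T).round(3),w["fx"],w["cx"],w["cy"])
print(shift([464.7,221.2,230]))
E
```

```text
red [483.62825912  68.29033932   9.        ]
cam in tool [  79.46479346   -0.74925614 -142.79522136] cam axes in tool
 [[-0.001 -0.952 -0.305]
 [ 1.    -0.001  0.   ]
 [-0.    -0.305  0.952]] 288.7017847700119 258.0770974465631 188.17048345218262
[-350.4 -147.6    0.8]
```

Call:
send_rows(increments=[{"linear": [-0.35, -0.148, 0.06], "yaw": -21.6}, {"linear": [-0.35, -0.148, 0.06], "yaw": -21.6}, {"linear": [-0.35, -0.148, 0.06], "yaw": -21.6}, {"linear": [-0.35, -0.148, 0.06], "yaw": -21.6}, {"linear": [-0.35, -0.148, 0.06], "yaw": -21.6}, {"linear": [-0.35, -0.148, 0.06], "yaw": -21.6}, {"linear": [-0.35, -0.148, 0.06], "yaw": -21.6}, {"linear": [-0.35, -0.148, 0.06], "yaw": -21.6}, {"linear": [-0.35, -0.148, 0.06], "yaw": -21.6}, {"linear": [-0.35, -0.148, 0.06], "yaw": -21.6}])

```text
time: 0.93
position: [466.5, 218.1, 170.3]
ee_rot: [-3.141, -0.0, 3.138]
contact_force: [1.2, -0.5, 0.3]
opening: 1.0
```

Call:
send_rows(increments=[{"linear": [0, 0, 0], "yaw": 0}, {"linear": [0, 0, 0], "yaw": 0}, {"linear": [0, 0, 0], "yaw": 0}])

```text
time: 1.18
position: [463.7, 221.6, 171.1]
ee_rot: [3.141, -0.001, 3.141]
contact_force: [-1.0, -0.3, -0.8]
opening: 1.005
```

Run:
```python
from h import *
s=ctrl.get_state();print(s["time"],s["position"],s["ee_rot"])
w=ctrl.camera_info("wrist");im=ctrl.grab_frame("wrist");cv2.imwrite("pics/w1.png",im);np.save("w1.npy",w["world_to_cam"])
u,v,a,b=blob(im,[100,110,40],[125,255,255],(256,190),200);print("foot",u,v,a,b,ray(w,u,v,12),proj(w,[464.7,221.2,12]),proj(w,[464.7,221.2,66]))
```

```text
1.1833 [463.70865511 221.64911926 171.08229383] [ 3.14142581e+00 -1.08383650e-03  3.14059815e+00]
foot 258.5367643920966 169.52515683011137 3905.5 (223, 135, 72, 70) [459.50112446 222.019434    12.        ] (np.float64(257.7841105129162), np.float64(174.2017664403903)) (np.float64(257.75410974031604), np.float64(189.6279090824542))
```

View pics/w1.png

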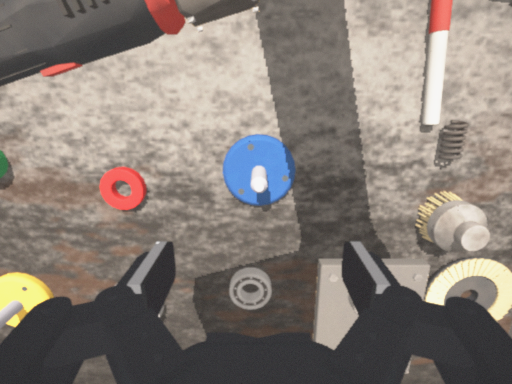

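The wrist view shows the blue foot at about (258,170) with the post tip near (259,184). Also in view are the small bearing at (250,289) and the red ring at (122,188). I'll measure all of these from this view by colour.

```bash
cat >> h.py <<'E'
def tri(c1,p1,c2,p2):
    P=[np.diag([1,1,1])@np.array([[c["fx"],0,c["cx"]],[0,c["fy"],c["cy"]],[0,0,1]])@np.array(c["world_to_cam"])[:3] for c in(c1,c2)]
    X=cv2.triangulatePoints(P[0],P[1],np.array(p1,float),np.array(p2,float)).ravel();return X[:3]/X[3]
E
python3 - <<'E'
from h import *
w=ctrl.camera_info("wrist");w["world_to_cam"]=np.load("w1.npy");im=cv2.imread("pics/w1.png");t=ctrl.camera_info("top")
u,v,a,b=blob(im,[0,0,120],[180,100,255],(258,180),22);print("post blob",u,v,a,b)
r=blob(im,[0,120,80],[8,255,255],(122,188),30);print("red",r,ray(w,r[0],r[1],9))
g=blob(im,[0,0,95],[180,80,255],(250,289),22);print("bear",g,ray(w,g[0],g[1],11))
a=im[120:220,210:310];b=cv2.imread("pics/top0.png")[205:255,125:185]
x=np.zeros((600,800,3),np.uint8)
x[:600,:]=0
A=cv2.resize(a,(400,400),interpolation=cv2.INTER_NEAREST);B=cv2.resize(b,(400,333),interpolation=cv2.INTER_NEAREST)
x[:400,:400]=A;x[:333,400:]=B;cv2.imwrite("pics/post.png",x[:400])
E
```

```text
post blob 258.5786399666249 179.04922820191905 399.5 (250, 165, 18, 29)
red (122.48401382588031, 187.89576582415205, 1543.0, (99, 167, 48, 43)) [480.93186656  71.23131666   9.        ]
bear (249.99250028845043, 288.4645205953617, 1444.5, (229, 267, 43, 43)) [611.27714982 211.2703404   11.        ]
```

View pics/post.png

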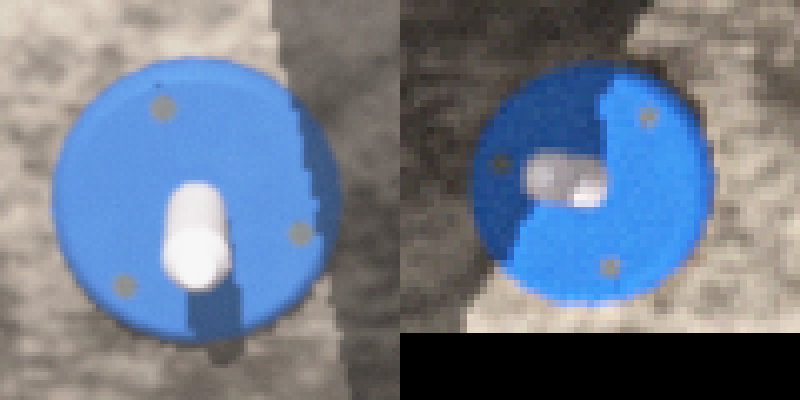

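The enlarged crop puts the post's end disc at wrist pixel (259,184) and at top-view pixel (146.8,231.2).

Run:
```python
from h import *
w=ctrl.camera_info("wrist");w["world_to_cam"]=np.load("w1.npy");t=ctrl.camera_info("top")
print("wrist",ray(w,259,184.3,60)); print("top",ray(t,146.8,231.2,60)); print(tri(w,(259,184.3),t,(146.8,231.2)))
print(shift([624,-221,170]))
```

```text
wrist [461.50011922 222.34801293  60.        ]
top [464.05753854 220.34142145  60.        ]
[464.30022242 222.5671432   51.51110207]
[-160.4 -443.1    1.1]
```

Call:
send_rows(increments=[{"linear": [-0.16, -0.443, 0.0], "yaw": 0}, {"linear": [-0.16, -0.443, 0.0], "yaw": 0}, {"linear": [-0.16, -0.443, 0.0], "yaw": 0}, {"linear": [-0.16, -0.443, 0.0], "yaw": 0}, {"linear": [-0.16, -0.443, 0.0], "yaw": 0}, {"linear": [-0.16, -0.443, 0.0], "yaw": 0}, {"linear": [-0.16, -0.443, 0.0], "yaw": 0}, {"linear": [-0.16, -0.443, 0.0], "yaw": 0}, {"linear": [-0.16, -0.443, 0.0], "yaw": 0}, {"linear": [-0.16, -0.443, 0.0], "yaw": 0}])

```text
time: 2.07
position: [606.2, -170.8, 171.8]
ee_rot: [3.141, 0.0, -3.14]
contact_force: [0.9, -0.1, 0.9]
opening: 1.0
```

```bash
python3 -c "
from h import *
print(shift([624,-221,120]))"
```

```text
[-17.7 -50.3  51.8]
```

Call:
send_rows(increments=[{"linear": [-0.018, -0.05, 0.05], "yaw": 0}, {"linear": [-0.018, -0.05, 0.05], "yaw": 0}, {"linear": [-0.018, -0.05, 0.05], "yaw": 0}, {"linear": [-0.018, -0.05, 0.05], "yaw": 0}, {"linear": [-0.018, -0.05, 0.05], "yaw": 0}])

```text
time: 2.48
position: [623.9, -218.9, 122.0]
ee_rot: [3.141, 0.0, -3.141]
contact_force: [0.6, -0.0, -0.7]
opening: 1.005
```

Run:
```python
from h import *
s=ctrl.get_state();print(s["time"],s["position"],s["ee_rot"])
w=ctrl.camera_info("wrist");im=ctrl.grab_frame("wrist");cv2.imwrite("pics/w2.png",im);np.save("w2.npy",w["world_to_cam"])
p=proj(w,[624,-221,9]);print(p)
g=blob(im,[12,90,80],[34,255,255],p,50);q=ray(w,g[0],g[1],16);print(g,q,shift([q[0],q[1],5]))
```

```text
2.4833 [ 623.92157702 -218.88517592  121.97690403] [ 3.14120124e+00  4.19804124e-04 -3.14070702e+00]
(np.float64(255.9141733009003), np.float64(185.89793171155182))
(255.91734829009891, 186.39152449949364, 2139.5, (231, 160, 51, 53)) [ 622.28200019 -220.94878654   16.        ] [  2.1  -2.1 117.7]
```

View pics/w2.png

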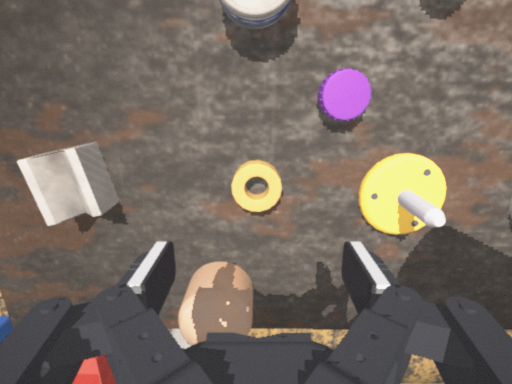

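The wrist view shows the sleeve at (256,186), clear on both sides: purple cap at (345,94), oil can at (220,300). I'll go down onto it.

Call:
send_rows(increments=[{"linear": [0.001, 0, 0.04], "yaw": 0}, {"linear": [0.001, 0, 0.07], "yaw": 0}, {"linear": [0.001, 0, 0.09], "yaw": 0}, {"linear": [0.001, 0, 0.105], "yaw": 0}, {"linear": [0.001, 0, 0.115], "yaw": 0}, {"linear": [0.001, 0, 0.117], "yaw": 0}, {"linear": [0.001, 0, 0.117], "yaw": 0}], grip=85, force=40)

```text
time: 3.12
position: [623.1, -219.9, 5.1]
ee_rot: [-3.141, 0.001, -3.141]
contact_force: [0.3, 1.0, -0.0]
opening: 0.846
```

Call:
send_rows(increments=[{"linear": [0, 0, 0], "yaw": 0}, {"linear": [0, 0, 0], "yaw": 0}, {"linear": [0, 0, 0], "yaw": 0}, {"linear": [0, 0, 0], "yaw": 0}, {"linear": [0, 0, 0], "yaw": 0}, {"linear": [0, 0, 0], "yaw": 0}, {"linear": [0, 0, 0], "yaw": 0}, {"linear": [0, 0, 0], "yaw": 0}], grip=40)

```text
time: 3.78
position: [623.6, -220.9, 6.5]
ee_rot: [-3.141, 0.003, 3.141]
contact_force: [-0.5, 0.8, 6.0]
opening: 0.516
```

Call:
send_rows(increments=[{"linear": [0, 0, -0.02], "yaw": 0}, {"linear": [0, 0, -0.06], "yaw": 0}, {"linear": [0, 0, -0.1], "yaw": 0}, {"linear": [0, 0, -0.12], "yaw": 0}, {"linear": [0, 0, -0.12], "yaw": 0}, {"linear": [0, 0, -0.12], "yaw": 0}])

```text
time: 4.28
position: [623.2, -221.0, 126.3]
ee_rot: [-3.14, 0.003, 3.141]
contact_force: [0.4, 1.0, -2.8]
opening: 0.511
```

Run:
```python
from h import *
s=ctrl.get_state();print(s["time"],s["position"],s["ee_rot"],s["contact_force"],s["opening"])
im=ctrl.grab_frame("wrist");cv2.imwrite("pics/w3.png",im)
print(shift([461.5,222.3,125]))
```

```text
4.2833 [ 623.20327652 -221.00439051  126.30323124] [-3.14001361  0.00341414  3.14073807] [ 0.40519317  0.9787674  -2.79664429] 0.5106484936171869
[161.1 442.7  -0.7]
```

View pics/w3.png

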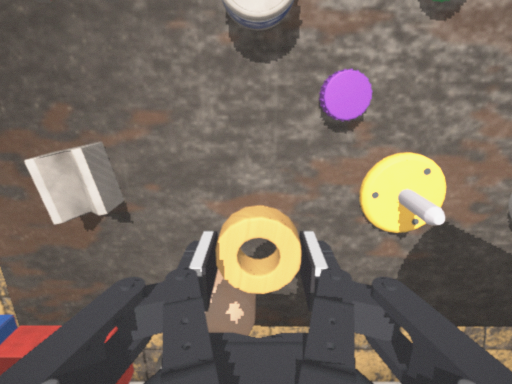

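The sleeve is held centrally between the fingers at (259,247). I'll carry it to the post.

Call:
send_rows(increments=[{"linear": [0.161, 0.443, 0], "yaw": 0}, {"linear": [0.161, 0.443, 0], "yaw": 0}, {"linear": [0.161, 0.443, 0], "yaw": 0}, {"linear": [0.161, 0.443, 0], "yaw": 0}, {"linear": [0.161, 0.443, 0], "yaw": 0}, {"linear": [0.161, 0.443, 0], "yaw": 0}, {"linear": [0.161, 0.443, 0], "yaw": 0}, {"linear": [0.161, 0.443, 0], "yaw": 0}, {"linear": [0.161, 0.443, 0], "yaw": 0}, {"linear": [0.161, 0.443, 0], "yaw": 0}])

```text
time: 5.17
position: [478.2, 172.4, 122.5]
ee_rot: [-3.141, -0.004, 3.14]
contact_force: [0.9, 0.3, -1.3]
opening: 0.514
```

Run:
```python
from h import *
s=ctrl.get_state();print(s["position"],shift([462.4,222.2,100]))
```

```text
[478.24437106 172.41654159 122.54596665] [15.8 49.8 22.6]
```

Call:
send_rows(increments=[{"linear": [0.016, 0.05, 0.01], "yaw": 0}, {"linear": [0.016, 0.05, 0.01], "yaw": 0}, {"linear": [0.016, 0.05, 0.01], "yaw": 0}, {"linear": [0.016, 0.05, 0.01], "yaw": 0}, {"linear": [0.016, 0.05, 0.01], "yaw": 0}, {"linear": [0.016, 0.05, 0.01], "yaw": 0}])

```text
time: 5.67
position: [465.1, 219.6, 114.0]
ee_rot: [-3.141, -0.0, 3.139]
contact_force: [-0.1, 0.1, -2.0]
opening: 0.511
```

Run:
```python
from h import *
s=ctrl.get_state();print(s["position"],s["ee_rot"],shift([462.4,222.2,16]))
w=ctrl.camera_info("wrist");np.save("w4.npy",w["world_to_cam"]);im=ctrl.grab_frame("wrist");cv2.imwrite("pics/w4.png",im)
print(proj(w,[461.5,222.3,60]))
g=blob(im,[12,90,80],[34,255,255],(259,247),60);q=ray(w,g[0],g[1],s["position"][2]+9);print(g,q)
```

```text
[465.09708639 219.62472262 113.99038699] [-3.14118306e+00 -4.69929540e-04  3.13884054e+00] [ 2.7  2.6 98. ]
(np.float64(261.98085192870565), np.float64(205.24562577032827))
(258.14225964448843, 250.22117660007703, 6057.0, (215, 206, 87, 89)) [462.31243581 219.4878954  122.99038699]
```

View pics/w4.png

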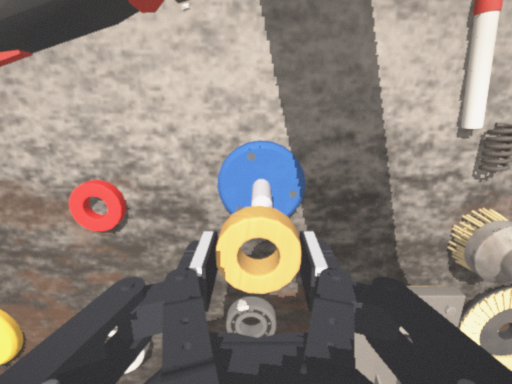

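The wrist view shows the sleeve held at (259,250), with the post just up-image at (262,195). I'll correct by about 2.5 mm in each axis and lower in stages, watching the force.

Call:
send_rows(increments=[{"linear": [0.001, 0.001, 0.01], "yaw": 0}, {"linear": [0.001, 0.001, 0.025], "yaw": 0}, {"linear": [0.001, 0.001, 0.035], "yaw": 0}, {"linear": [0.001, 0.001, 0.038], "yaw": 0}, {"linear": [0.001, 0.001, 0.038], "yaw": 0}, {"linear": [0.001, 0.001, 0.038], "yaw": 0}])

```text
time: 6.22
position: [463.8, 221.9, 76.3]
ee_rot: [3.142, -0.0, 3.14]
contact_force: [-0.1, 0.2, -0.6]
opening: 0.515
```

Call:
send_rows(increments=[{"linear": [0.001, 0, 0.005], "yaw": 0}, {"linear": [0.001, 0, 0.01], "yaw": 0}, {"linear": [0.001, 0, 0.015], "yaw": 0}, {"linear": [0.001, 0, 0.018], "yaw": 0}, {"linear": [0.001, 0, 0.018], "yaw": 0}])

```text
time: 6.63
position: [462.2, 221.9, 57.5]
ee_rot: [-3.141, -0.001, 3.141]
contact_force: [-0.5, 0.5, -1.0]
opening: 0.516
```

Call:
send_rows(increments=[{"linear": [0, 0, 0.008], "yaw": 0}, {"linear": [0, 0, 0.016], "yaw": 0}, {"linear": [0, 0, 0.024], "yaw": 0}, {"linear": [0, 0, 0.031], "yaw": 0}, {"linear": [0, 0, 0.036], "yaw": 0}, {"linear": [0, 0, 0.037], "yaw": 0}, {"linear": [0, 0, 0.037], "yaw": 0}, {"linear": [0, 0, 0.037], "yaw": 0}])

```text
time: 7.3
position: [462.8, 222.1, 21.4]
ee_rot: [3.141, 0.0, 3.141]
contact_force: [-0.5, 0.4, -0.9]
opening: 0.516
```

Call:
send_rows(increments=[{"linear": [0, 0, 0.001], "yaw": 0}, {"linear": [0, 0, 0.002], "yaw": 0}, {"linear": [0, 0, 0.003], "yaw": 0}, {"linear": [0, 0, 0.003], "yaw": 0}])

```text
time: 7.63
position: [462.8, 222.1, 18.5]
ee_rot: [3.141, 0.001, 3.141]
contact_force: [-0.8, 0.1, -0.5]
opening: 0.519
```

Call:
send_rows(increments=[{"linear": [0, 0, -0.001], "yaw": 0}, {"linear": [0, 0, -0.001], "yaw": 0}, {"linear": [0, 0, -0.001], "yaw": 0}, {"linear": [0, 0, -0.001], "yaw": 0}, {"linear": [0, 0, -0.001], "yaw": 0}], grip=75)

```text
time: 8.05
position: [462.6, 222.1, 19.4]
ee_rot: [3.142, 0.0, 3.141]
contact_force: [0.4, 0.2, -0.2]
opening: 0.749
```

Call:
send_rows(increments=[{"linear": [0, 0, -0.03], "yaw": 0}, {"linear": [0, 0, -0.06], "yaw": 0}, {"linear": [0, 0, -0.1], "yaw": 0}, {"linear": [-0.05, -0.01, -0.102], "yaw": 0}, {"linear": [-0.1, -0.01, -0.102], "yaw": 0}, {"linear": [-0.149, -0.011, -0.102], "yaw": 0}, {"linear": [-0.149, -0.011, -0.102], "yaw": 0}, {"linear": [-0.149, -0.011, -0.102], "yaw": 0}, {"linear": [-0.149, -0.011, -0.102], "yaw": 0}], grip=85)

```text
time: 8.8
position: [612.0, 210.5, 120.3]
ee_rot: [-3.141, -0.001, 3.14]
contact_force: [-0.4, 0.1, -0.7]
opening: 0.846
```

```bash
cat > look.py <<'E'
import sys
from h import *
n,x,y=sys.argv[1],float(sys.argv[2]),float(sys.argv[3])
T=dict(b=([0,0,95],[180,80,255],11,13),r=([0,120,80],[8,255,255],10,10),g=([45,80,40],[85,255,255],18,18))[sys.argv[4]]
s=ctrl.get_state();print(s["time"],s["position"],s["ee_rot"])
w=ctrl.camera_info("wrist");im=ctrl.grab_frame("wrist");cv2.imwrite(f"pics/{n}.png",im);np.save(n+".npy",w["world_to_cam"])
p=proj(w,[x,y,T[2]]);g=blob(im,T[0],T[1],p,float(sys.argv[5]));q=ray(w,g[0],g[1],T[3]);print(p,g,q,"shift to TCP z=3:",shift([q[0],q[1],3]))
E
python3 look.py w5 611.3 211.3 b 32;  python3 - <<'E'
from h import *
t=ctrl.camera_info("top");im=ctrl.grab_frame("top");cv2.imwrite("pics/top1.png",im)
g=blob(im,[15,90,80],[32,255,255],(152,231),25);print(g,ray(t,g[0],g[1],24))
E
```

```text
8.8 [612.00307679 210.48991966 120.33209103] [-3.14148608e+00 -1.07692418e-03  3.13978747e+00]
(np.float64(259.17436510473175), np.float64(186.4526783426253)) (258.9734555221994, 185.87254437246537, 3164.5, (227, 154, 65, 64)) [610.12294241 211.11149679  13.        ] shift to TCP z=3: [  0.5   0.4 117.5]
(150.7215628090999, 231.5712166172107, 337.0, (140, 222, 22, 20)) [464.66398416 221.79437037  24.        ]
```

View pics/w5.png

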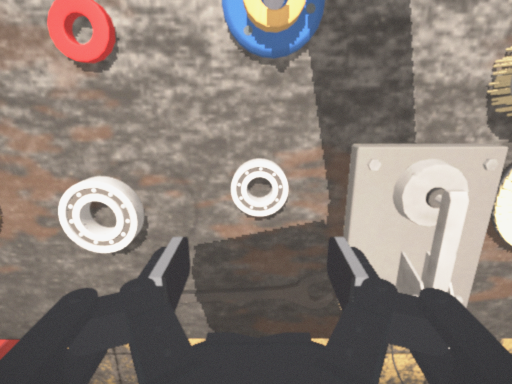

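The sleeve sits on the foot, seen at the top edge of the frame (275,10). The bearing is at (259.5,187), nearly under the TCP, with the clamp plate well to the right. Going down.

Call:
send_rows(increments=[{"linear": [0, 0, 0.04], "yaw": 0}, {"linear": [0, 0, 0.07], "yaw": 0}, {"linear": [0, 0, 0.09], "yaw": 0}, {"linear": [0, 0, 0.105], "yaw": 0}, {"linear": [0, 0, 0.112], "yaw": 0}, {"linear": [0, 0, 0.115], "yaw": 0}, {"linear": [0, 0, 0.115], "yaw": 0}])

```text
time: 9.48
position: [611.1, 211.2, 6.5]
ee_rot: [3.142, -0.0, 3.141]
contact_force: [-1.1, 0.4, 0.5]
opening: 0.851
```

Call:
send_rows(increments=[{"linear": [0, 0, 0], "yaw": 0}, {"linear": [0, 0, 0], "yaw": 0}, {"linear": [0, 0, 0], "yaw": 0}, {"linear": [0, 0, 0], "yaw": 0}, {"linear": [0, 0, 0], "yaw": 0}, {"linear": [0, 0, 0], "yaw": 0}, {"linear": [0, 0, 0], "yaw": 0}], grip=45)

```text
time: 10.07
position: [612.3, 211.3, 8.3]
ee_rot: [3.141, 0.003, 3.141]
contact_force: [-2.2, -0.1, 6.0]
opening: 0.576
```

Call:
send_rows(increments=[{"linear": [0, 0, -0.02], "yaw": 0}, {"linear": [0, 0, -0.06], "yaw": 0}, {"linear": [0, 0, -0.1], "yaw": 0}, {"linear": [0, 0, -0.11], "yaw": 0}, {"linear": [0, 0, -0.11], "yaw": 0}])

```text
time: 10.48
position: [614.0, 211.5, 121.4]
ee_rot: [3.139, 0.009, 3.141]
contact_force: [0.8, 0.3, -1.2]
opening: 0.571
```

Run:
```python
from h import *
s=ctrl.get_state();print(s["position"],s["contact_force"],s["opening"],shift([463,222.1,110]))
```

```text
[614.0299876  211.50382559 121.410727  ] [ 0.84595366  0.28664878 -1.22400696] 0.5712857020093536 [151.1  10.5  10. ]
```

Call:
send_rows(increments=[{"linear": [0.04, 0.003, 0.01], "yaw": 0}, {"linear": [0.08, 0.006, 0.01], "yaw": 0}, {"linear": [0.12, 0.009, 0.01], "yaw": 0}, {"linear": [0.145, 0.011, 0.01], "yaw": 0}, {"linear": [0.151, 0.011, 0.01], "yaw": 0}, {"linear": [0.151, 0.011, 0.01], "yaw": 0}, {"linear": [0.151, 0.011, 0.01], "yaw": 0}, {"linear": [0.151, 0.011, 0.01], "yaw": 0}])

```text
time: 11.15
position: [461.9, 222.0, 106.0]
ee_rot: [3.141, 0.001, 3.14]
contact_force: [0.2, -0.2, -2.0]
opening: 0.576
```

Run:
```python
from h import *
s=ctrl.get_state();print(s["position"],s["ee_rot"],shift([462.6,222.1,40]))
w=ctrl.camera_info("wrist");np.save("w6.npy",w["world_to_cam"]);im=ctrl.grab_frame("wrist");cv2.imwrite("pics/w6.png",im)
```

```text
[461.9398971  221.9913173  106.00035862] [3.14140244e+00 8.75076161e-04 3.14030106e+00] [-0.6  0.1 66. ]
```

View pics/w6.png

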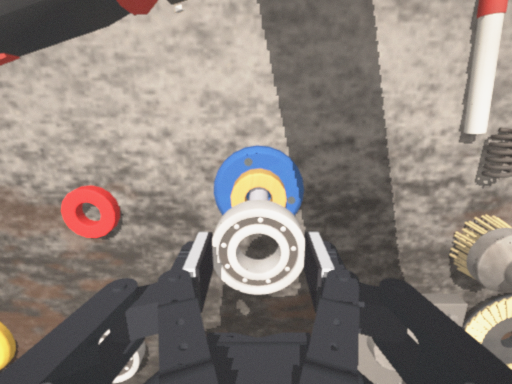

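The bearing is held level at (259,247) over the sleeve. I'll lower it onto the post.

Call:
send_rows(increments=[{"linear": [0, 0, 0.01], "yaw": 0}, {"linear": [0, 0, 0.02], "yaw": 0}, {"linear": [0, 0, 0.028], "yaw": 0}, {"linear": [0, 0, 0.036], "yaw": 0}, {"linear": [0, 0, 0.042], "yaw": 0}, {"linear": [0, 0, 0.046], "yaw": 0}, {"linear": [0, 0, 0.046], "yaw": 0}])

```text
time: 11.78
position: [460.1, 221.9, 59.2]
ee_rot: [-3.141, -0.002, 3.141]
contact_force: [0.4, -0.7, -1.6]
opening: 0.572
```

Call:
send_rows(increments=[{"linear": [-0.002, 0, 0.004], "yaw": 0}, {"linear": [-0.002, 0, 0.01], "yaw": 0}, {"linear": [-0.002, 0, 0.015], "yaw": 0}, {"linear": [-0.002, 0, 0.019], "yaw": 0}, {"linear": [-0.002, 0, 0.019], "yaw": 0}, {"linear": [-0.002, 0, 0.019], "yaw": 0}])

```text
time: 12.28
position: [462.4, 222.0, 41.0]
ee_rot: [-3.142, -0.001, 3.141]
contact_force: [-0.0, 0.7, -1.7]
opening: 0.571
```

Call:
send_rows(increments=[{"linear": [0, 0, 0.001], "yaw": 0}, {"linear": [0, 0, 0.002], "yaw": 0}, {"linear": [0, 0, 0.003], "yaw": 0}, {"linear": [0, 0, 0.003], "yaw": 0}])

```text
time: 12.62
position: [462.7, 222.1, 38.4]
ee_rot: [3.141, 0.0, 3.141]
contact_force: [-0.6, 0.2, -0.6]
opening: 0.569
```

Call:
send_rows(increments=[{"linear": [0, 0, 0.0], "yaw": 0}, {"linear": [0, 0, 0.0], "yaw": 0}, {"linear": [0, 0, 0.0], "yaw": 0}, {"linear": [0, 0, 0.0], "yaw": 0}, {"linear": [0, 0, 0.0], "yaw": 0}], grip=80)

```text
time: 13.03
position: [462.7, 222.1, 38.4]
ee_rot: [3.141, 0.0, 3.141]
contact_force: [-0.7, -0.5, 0.3]
opening: 0.799
```

Call:
send_rows(increments=[{"linear": [0, 0, -0.03], "yaw": 0}, {"linear": [0, 0, -0.06], "yaw": 0}, {"linear": [0, 0, -0.08], "yaw": 0}, {"linear": [-0.005, -0.04, -0.082], "yaw": 0}, {"linear": [-0.01, -0.08, -0.082], "yaw": 0}, {"linear": [-0.015, -0.12, -0.082], "yaw": 0}, {"linear": [-0.018, -0.151, -0.082], "yaw": 0}, {"linear": [-0.018, -0.151, -0.082], "yaw": 0}, {"linear": [-0.018, -0.151, -0.082], "yaw": 0}], grip=85)

```text
time: 13.78
position: [480.7, 69.6, 120.4]
ee_rot: [3.141, 0.0, 3.137]
contact_force: [0.4, 1.4, 0.0]
opening: 0.846
```

```bash
python3 look.py w7 480.9 71.2 r 50
python3 - <<'E'
from h import *
im=ctrl.grab_frame("top");cv2.imwrite("pics/top2.png",im);w=cv2.imread("pics/w7.png")
cv2.imwrite("pics/mix7.png",np.hstack([cv2.resize(w,(400,300)),cv2.resize(im[195:270,110:210],(400,300))]))
E
```

```text
13.7833 [480.67767661  69.58561181 120.39467822] [3.14141106e+00 1.90465748e-04 3.13723698e+00]
(np.float64(259.9925607376176), np.float64(186.9225529597101)) (259.2140241961159, 186.9173034065584, 2094.0, (233, 161, 53, 52)) [480.8912569   70.48410187  10.        ] shift to TCP z=3: [ -0.5  -0.3 117.3]
```

View pics/mix7.png

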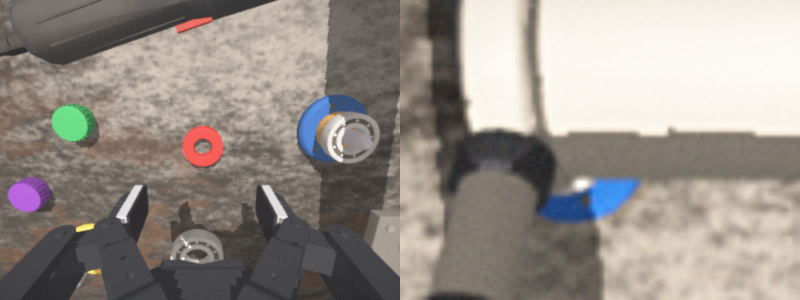

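Run:
```python
from h import *
w=ctrl.camera_info("wrist");w["world_to_cam"]=np.load("w7.npy");im=cv2.imread("pics/w7.png")
for z,r in((12,40),(30,26),(45,26),(66,4)):
    pts=np.array([proj(w,[461.5+r*np.cos(a),222.3+r*np.sin(a),z]) for a in np.linspace(0,6.28,40)]);print(z,proj(w,[461.5,222.3,z]))
    pts=((pts-[370,110])*5).astype(int);
    if z==12: x=cv2.resize(im[110:220,370:500],None,fx=5,fy=5,interpolation=cv2.INTER_CUBIC)
    cv2.polylines(x,[pts],True,(255,0,255),1)
cv2.imwrite("pics/c7.png",x)
```

```text
12 (np.float64(429.3495172468332), np.float64(166.02618410200455))
30 (np.float64(441.5748110915186), np.float64(171.04589836775926))
45 (np.float64(453.17867061584207), np.float64(175.81045126375216))
66 (np.float64(472.1265485753746), np.float64(183.59046330334766))
```

View pics/c7.png

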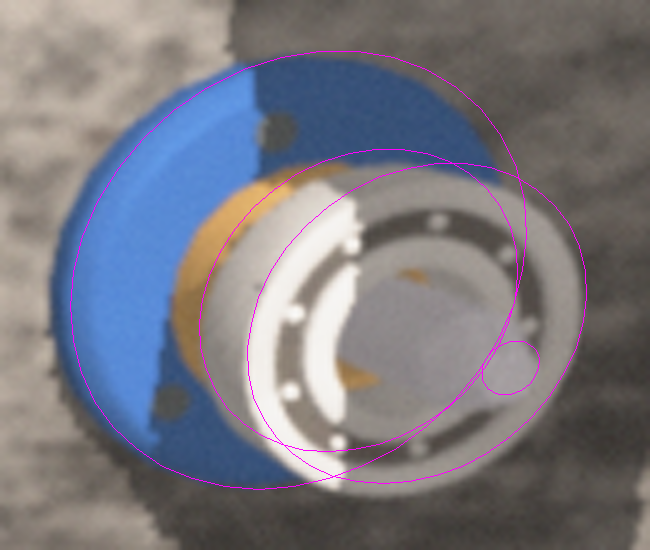

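The crop agrees with the projected circles: the bearing sits flat on the sleeve with the post through its hole. Next is the red ring, seen at (259,187) under the TCP.

Call:
send_rows(increments=[{"linear": [-0.001, 0, 0.04], "yaw": 0}, {"linear": [-0.001, 0, 0.07], "yaw": 0}, {"linear": [-0.001, 0, 0.09], "yaw": 0}, {"linear": [-0.001, 0, 0.105], "yaw": 0}, {"linear": [-0.001, 0, 0.113], "yaw": 0}, {"linear": [-0.001, 0, 0.116], "yaw": 0}, {"linear": [-0.001, 0, 0.116], "yaw": 0}])

```text
time: 14.47
position: [481.3, 71.8, 4.1]
ee_rot: [3.141, -0.001, -3.141]
contact_force: [-0.2, 0.2, -0.4]
opening: 0.856
```

Call:
send_rows(increments=[{"linear": [0, 0, 0], "yaw": 0}, {"linear": [0, 0, 0], "yaw": 0}, {"linear": [0, 0, 0], "yaw": 0}, {"linear": [0, 0, 0], "yaw": 0}, {"linear": [0, 0, 0], "yaw": 0}, {"linear": [0, 0, 0], "yaw": 0}, {"linear": [0, 0, 0], "yaw": 0}, {"linear": [0, 0, 0], "yaw": 0}], grip=42)

```text
time: 15.13
position: [482.3, 71.3, 5.8]
ee_rot: [3.141, 0.003, 3.141]
contact_force: [-1.3, 1.8, 7.3]
opening: 0.526
```

Call:
send_rows(increments=[{"linear": [0, 0, -0.02], "yaw": 0}, {"linear": [0, 0, -0.06], "yaw": 0}, {"linear": [0, 0, -0.1], "yaw": 0}, {"linear": [0, 0, -0.11], "yaw": 0}, {"linear": [0, 0, -0.11], "yaw": 0}, {"linear": [0, 0, -0.11], "yaw": 0}])

```text
time: 15.63
position: [481.7, 71.0, 115.2]
ee_rot: [3.142, 0.002, 3.141]
contact_force: [-0.6, -0.3, -1.8]
opening: 0.525
```

Run:
```python
from h import *
s=ctrl.get_state();print(s["position"],s["contact_force"],s["opening"],shift([462.6,222.1,110]))
```

```text
[481.71910036  71.03422164 115.1784789 ] [-0.55733433 -0.26909358 -1.79122427] 0.5253709118423272 [ 19.3 151.    5.1]
```

Call:
send_rows(increments=[{"linear": [0.005, 0.04, 0], "yaw": 0}, {"linear": [0.01, 0.08, 0], "yaw": 0}, {"linear": [0.015, 0.12, 0], "yaw": 0}, {"linear": [0.018, 0.145, 0], "yaw": 0}, {"linear": [0.019, 0.151, 0], "yaw": 0}, {"linear": [0.019, 0.151, 0], "yaw": 0}, {"linear": [0.019, 0.151, 0], "yaw": 0}, {"linear": [0.019, 0.151, 0], "yaw": 0}])

```text
time: 16.3
position: [462.4, 220.8, 113.6]
ee_rot: [-3.141, -0.001, 3.14]
contact_force: [0.1, -0.4, -0.1]
opening: 0.524
```

Run:
```python
from h import *
s=ctrl.get_state();print(s["position"],s["contact_force"],shift([462.6,222.1,75]))
im=ctrl.grab_frame("wrist");cv2.imwrite("pics/w8.png",im)
print(blob(im,[0,120,80],[8,255,255],(259,247),70))
```

```text
[462.39371498 220.76369418 113.55071809] [ 0.11486513 -0.44978557 -0.09495201] [-0.3  1.4 38.5]
(258.3052267398639, 246.54611997483843, 5829.0, (216, 204, 86, 85))
```

View pics/w8.png

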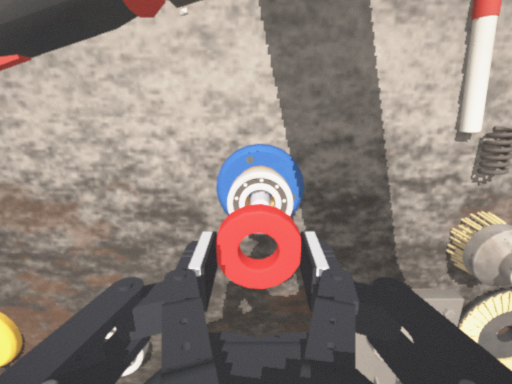

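The red ring is held level at (259,247), with the bearing on the stand at (261,195). I'll lower it.

Call:
send_rows(increments=[{"linear": [0, 0, 0.01], "yaw": 0}, {"linear": [0, 0, 0.02], "yaw": 0}, {"linear": [0, 0, 0.03], "yaw": 0}, {"linear": [0, 0, 0.038], "yaw": 0}, {"linear": [0, 0, 0.044], "yaw": 0}, {"linear": [0, 0, 0.048], "yaw": 0}, {"linear": [0, 0, 0.048], "yaw": 0}, {"linear": [0, 0, 0.048], "yaw": 0}])

```text
time: 17.02
position: [462.6, 222.1, 66.2]
ee_rot: [3.142, -0.0, 3.141]
contact_force: [-1.4, 0.2, -0.2]
opening: 0.528
```

Call:
send_rows(increments=[{"linear": [0, 0, 0.004], "yaw": 0}, {"linear": [0, 0, 0.008], "yaw": 0}, {"linear": [0, 0, 0.012], "yaw": 0}, {"linear": [0, 0, 0.0145], "yaw": 0}, {"linear": [0, 0, 0.0145], "yaw": 0}, {"linear": [0, 0, 0.0145], "yaw": 0}])

```text
time: 17.52
position: [462.5, 222.0, 51.6]
ee_rot: [-3.142, -0.0, 3.141]
contact_force: [0.7, 0.8, -0.1]
opening: 0.528
```

Call:
send_rows(increments=[{"linear": [0, 0, 0.001], "yaw": 0}, {"linear": [0, 0, 0.001], "yaw": 0}])

```text
time: 17.68
position: [462.8, 222.1, 50.9]
ee_rot: [3.141, 0.0, 3.141]
contact_force: [-0.4, 0.2, -1.2]
opening: 0.526
```

Call:
send_rows(increments=[{"linear": [0, 0, 0.0], "yaw": 0}, {"linear": [0, 0, 0.0], "yaw": 0}, {"linear": [0, 0, 0.0], "yaw": 0}, {"linear": [0, 0, 0.0], "yaw": 0}, {"linear": [0, 0, 0.0], "yaw": 0}], grip=80)

```text
time: 18.1
position: [462.6, 222.1, 50.9]
ee_rot: [3.141, 0.0, 3.141]
contact_force: [-0.3, -0.3, 0.2]
opening: 0.801
```

Call:
send_rows(increments=[{"linear": [0, 0, -0.03], "yaw": 0}, {"linear": [0, 0, -0.06], "yaw": 0}, {"linear": [0, -0.02, -0.069], "yaw": 0}, {"linear": [0.01, -0.06, -0.069], "yaw": 0}, {"linear": [0.01, -0.1, -0.069], "yaw": 0}, {"linear": [0.01, -0.14, -0.069], "yaw": 0}, {"linear": [0.01, -0.18, -0.069], "yaw": 0}, {"linear": [0.01, -0.22, -0.069], "yaw": 0}, {"linear": [0.01, -0.26, -0.069], "yaw": 0}, {"linear": [0.01, -0.297, -0.069], "yaw": 0}])

```text
time: 18.93
position: [452.0, -77.1, 120.0]
ee_rot: [-3.141, 0.001, 3.141]
contact_force: [0.2, 0.8, -0.1]
opening: 0.799
```

Call:
send_rows(increments=[{"linear": [0, 0, 0.0], "yaw": 0}, {"linear": [0, 0, 0.0], "yaw": 0}])

```text
time: 19.1
position: [452.3, -76.8, 119.8]
ee_rot: [3.142, 0.0, 3.137]
contact_force: [0.7, 0.2, 0.3]
opening: 0.802
```

```bash
python3 look.py w9 451.5 -75 g 50
python3 - <<'E'
from h import *
im=ctrl.grab_frame("top");cv2.imwrite("pics/top3.png",im);w=cv2.imread("pics/w9.png")
cv2.imwrite("pics/mix9.png",np.hstack([cv2.resize(w,(400,300)),cv2.resize(im[202:262,114:194],(400,300))]))
E
```

```text
19.1 [452.27391778 -76.8021989  119.78545895] [3.14151159e+00 1.74488193e-04 3.13653454e+00]
(np.float64(260.2888592630336), np.float64(188.73167308171267)) (259.59798590130913, 187.09939577039276, 1655.0, (237, 164, 46, 47)) [449.97237963 -75.60869856  18.        ] shift to TCP z=3: [  2.1  -0.3 116.7]
```

View pics/mix9.png

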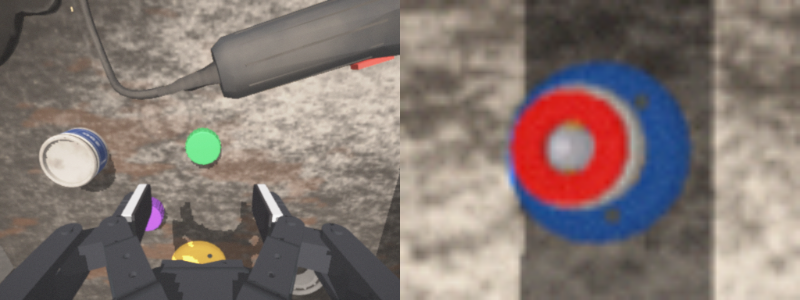

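Left panel: the green cap at wrist pixel (260,187), with the tin and purple cap clear of it. Right panel: the red ring concentric on the bearing. I'll grasp the cap slightly higher.

Call:
send_rows(increments=[{"linear": [0.001, 0, 0.04], "yaw": 0}, {"linear": [0.001, 0, 0.07], "yaw": 0}, {"linear": [0.001, 0, 0.09], "yaw": 0}, {"linear": [0.001, 0, 0.105], "yaw": 0}, {"linear": [0.001, 0, 0.111], "yaw": 0}, {"linear": [0.001, 0, 0.111], "yaw": 0}, {"linear": [0.001, 0, 0.111], "yaw": 0}])

```text
time: 19.78
position: [451.7, -74.1, 9.2]
ee_rot: [3.141, 0.0, -3.141]
contact_force: [0.3, -0.3, -0.1]
opening: 0.794
```

Call:
send_rows(increments=[{"linear": [0, 0, 0], "yaw": 0}, {"linear": [0, 0, 0], "yaw": 0}, {"linear": [0, 0, 0], "yaw": 0}, {"linear": [0, 0, 0], "yaw": 0}, {"linear": [0, 0, 0], "yaw": 0}, {"linear": [0, 0, 0], "yaw": 0}, {"linear": [0, 0, 0], "yaw": 0}, {"linear": [0, 0, 0], "yaw": 0}], grip=35)

```text
time: 20.45
position: [452.1, -75.0, 10.1]
ee_rot: [-3.141, 0.002, 3.141]
contact_force: [-0.4, 2.2, 8.1]
opening: 0.446
```

Call:
send_rows(increments=[{"linear": [0, 0, -0.02], "yaw": 0}, {"linear": [0, 0, -0.06], "yaw": 0}, {"linear": [0, 0, -0.1], "yaw": 0}, {"linear": [0, 0, -0.112], "yaw": 0}, {"linear": [0, 0, -0.112], "yaw": 0}, {"linear": [0, 0, -0.112], "yaw": 0}])

```text
time: 20.95
position: [451.6, -75.1, 121.7]
ee_rot: [-3.141, 0.002, 3.141]
contact_force: [-0.3, 1.2, -0.1]
opening: 0.445
```

Run:
```python
from h import *
s=ctrl.get_state();print(s["position"],s["contact_force"],s["opening"],shift([462.6,222.1,120]))
```

```text
[451.62145229 -75.05725602 121.67440796] [-0.30055924  1.20807559 -0.07138982] 0.4446328172835656 [-10.7 297.2   1.5]
```

Call:
send_rows(increments=[{"linear": [-0.002, 0.04, 0], "yaw": 0}, {"linear": [-0.004, 0.08, 0], "yaw": 0}, {"linear": [-0.006, 0.12, 0], "yaw": 0}, {"linear": [-0.008, 0.16, 0], "yaw": 0}, {"linear": [-0.01, 0.2, 0], "yaw": 0}, {"linear": [-0.011, 0.24, 0], "yaw": 0}, {"linear": [-0.011, 0.275, 0], "yaw": 0}, {"linear": [-0.011, 0.297, 0], "yaw": 0}, {"linear": [-0.011, 0.297, 0], "yaw": 0}, {"linear": [-0.011, 0.297, 0], "yaw": 0}])

```text
time: 21.78
position: [461.3, 222.7, 119.0]
ee_rot: [-3.141, -0.003, -3.14]
contact_force: [-0.9, 0.0, -1.0]
opening: 0.449
```

Run:
```python
from h import *
s=ctrl.get_state();print(s["position"],s["contact_force"],shift([462.5,222.1,80]))
im=ctrl.grab_frame("wrist");cv2.imwrite("pics/w10.png",im)
print(blob(im,[45,80,40],[85,255,255],(259,247),70))
```

```text
[461.30039481 222.65729793 119.02009411] [-0.92124435  0.04260767 -0.97108239] [-1.3 -0.5 39. ]
(258.3033432708688, 247.36020017035776, 4696.0, (222, 208, 74, 79))
```

View pics/w10.png

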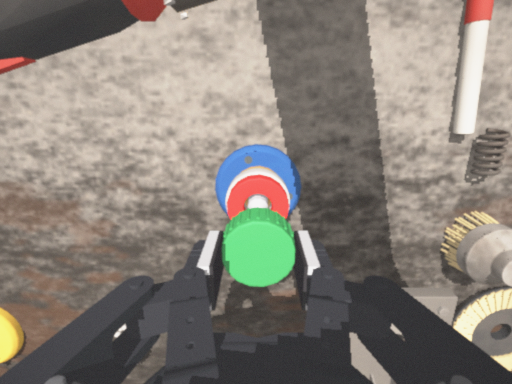

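The cap is held level at (259,247), with the ring and post tip at (259,203). I'll lower it in two stages.

Call:
send_rows(increments=[{"linear": [0, 0, 0.01], "yaw": 0}, {"linear": [0, 0, 0.02], "yaw": 0}, {"linear": [0, 0, 0.03], "yaw": 0}, {"linear": [0, 0, 0.038], "yaw": 0}, {"linear": [0, 0, 0.043], "yaw": 0}, {"linear": [0, 0, 0.043], "yaw": 0}, {"linear": [0, 0, 0.043], "yaw": 0}])

```text
time: 22.42
position: [462.5, 221.9, 77.5]
ee_rot: [-3.141, -0.001, 3.14]
contact_force: [-0.0, 0.5, -0.3]
opening: 0.443
```

Call:
send_rows(increments=[{"linear": [0, 0, 0.003], "yaw": 0}, {"linear": [0, 0, 0.006], "yaw": 0}, {"linear": [0, 0, 0.008], "yaw": 0}, {"linear": [0, 0, 0.01], "yaw": 0}, {"linear": [0, 0, 0.01], "yaw": 0}, {"linear": [0, 0, 0.01], "yaw": 0}])

```text
time: 22.92
position: [462.5, 222.1, 67.7]
ee_rot: [3.142, -0.0, 3.141]
contact_force: [0.6, 0.7, -0.1]
opening: 0.444
```

Call:
send_rows(increments=[{"linear": [0, 0, 0.001], "yaw": 0}, {"linear": [0, 0, 0.001], "yaw": 0}])

```text
time: 23.08
position: [462.8, 222.1, 67.1]
ee_rot: [3.141, 0.001, 3.141]
contact_force: [-0.3, 0.8, 0.5]
opening: 0.445
```

Call:
send_rows(increments=[{"linear": [0, 0, 0.0], "yaw": 0}, {"linear": [0, 0, 0.0], "yaw": 0}, {"linear": [0, 0, 0.0], "yaw": 0}, {"linear": [0, 0, 0.0], "yaw": 0}, {"linear": [0, 0, 0.0], "yaw": 0}], grip=75)

```text
time: 23.5
position: [462.6, 222.1, 66.8]
ee_rot: [3.142, -0.0, 3.141]
contact_force: [0.3, -0.4, 0.6]
opening: 0.752
```

Call:
send_rows(increments=[{"linear": [0, 0, -0.03], "yaw": 0}, {"linear": [0, 0, -0.06], "yaw": 0}, {"linear": [0, 0, -0.08], "yaw": 0}, {"linear": [0, -0.04, -0.08], "yaw": 0}, {"linear": [0, -0.08, -0.08], "yaw": 0}, {"linear": [0, -0.12, -0.08], "yaw": 0}, {"linear": [0, -0.16, -0.08], "yaw": 0}, {"linear": [0, -0.19, -0.08], "yaw": 0}, {"linear": [0, -0.19, -0.08], "yaw": 0}, {"linear": [0, -0.19, -0.08], "yaw": 0}])

```text
time: 24.33
position: [462.5, 30.7, 146.9]
ee_rot: [3.141, 0.0, 3.137]
contact_force: [-0.2, 0.6, -0.3]
opening: 0.749
```

Run:
```python
from h import *
t=ctrl.camera_info("top");sc=ctrl.camera_info("scene");im=ctrl.grab_frame("top");s=ctrl.grab_frame("scene")
a=blob(im,[45,80,40],[85,255,255],(146,231),30);b=blob(s,[45,80,40],[85,255,255],proj(sc,[463,221,77]),30)
print(a,ray(t,a[0],a[1],72),proj(t,[463,221,77]));print(b,ray(sc,b[0],b[1],67),proj(sc,[463,221,67]))
for n,lo,hi,p,r,z in(("large",[0,0,120],[180,70,255],(226,152),22,9),("tin",[0,0,100],[180,90,255],(357,230),22,30)):
    g=blob(im,lo,hi,p,r);print(n,g[:2],ray(t,g[0],g[1],z).round(1))
cv2.imwrite("pics/end.png",np.hstack([cv2.resize(im[195:270,105:205],(400,300),interpolation=cv2.INTER_CUBIC),cv2.resize(s[105:180,140:240],(400,300),interpolation=cv2.INTER_CUBIC)]))
```

```text
(144.8014981273408, 230.53558052434457, 311.5, (135, 221, 21, 20)) [464.9468312  221.12964792  72.        ] (np.float64(144.14475792212016), np.float64(231.40574971990534))
(186.0008032128514, 128.4016064257028, 207.5, (178, 121, 17, 16)) [464.21438858 221.8853754   67.        ] (np.float64(185.67627620580788), np.float64(128.83511468791093))
large (225.7168525402726, 152.03779429987608) [641.8  61.5   9. ]
tin (359.8180639585134, 230.68568135983864) [ 460.9 -226.4   30. ]
```

View pics/end.png

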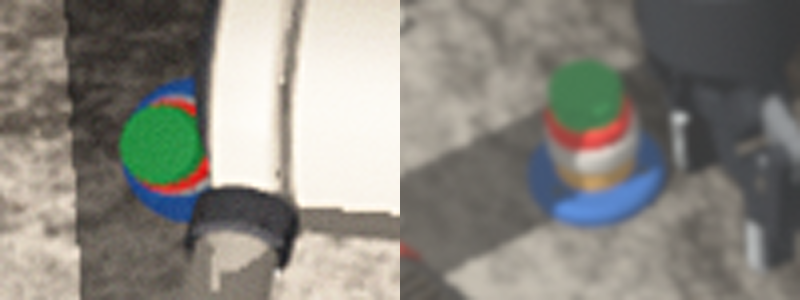

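The stack stands flat and aligned in the order brass, bearing, red, green. The gripper is clear of it, and the large bearing and tin have not been moved. Handing in.

```bash
python3 -c "
from plant import ctrl
print(ctrl.sign_off(), ctrl.get_state()['time'])"
```

```text
the job is handed in; nothing more can be done
the job is handed in; nothing more can be done
```

I stacked the brass sleeve, small bearing, red ring and green cap on the blue stand's post in that order. The job is handed in at about 24 s of robot time, and no verdict was reported.

- **Stack:** The final top and scene views show the four pieces flat and in line. The cap measured (464.9, 221.1) and (464.2, 221.9) mm in those two views, against about (463, 221) for the post. I saw no sign of catching or tilting while lowering, and contact forces stayed below about 8 N.
- **Large bearing and tin:** Neither was touched. They re-measured within about 4 mm and 2 mm of their first measurements, which is within the noise of the colour masks.
- **Let go:** The gripper is open and was last about 190 mm to the side of the stack.
- **Disagreements:** The wrist camera read positions about 2–3 mm off the top camera in x and 1–3 mm in y. I worked from the wrist camera, so the x error largely cancelled between pick and place; in y the fingers centred each piece. I did not measure the underside heights directly. I judged them from the release heights, the near-zero contact force and the pictures.
- **Pictures:** I viewed 16, two past the budget of 14.

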